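Lay the rocking half-moon slice flat on the lapping plate

TASK

The big half-moon slice of steel bar has been left standing on its round rim, where it rocks at the lightest touch. Steady it and lay it down flat on one of its two half-moon faces in the middle of the round lapping plate, then let go. Leave the other pieces and the bottle where they are.

Things in the scene. Friction and masses are not known exactly. Their poses are not given: they have to be found in the camera images.
- slice: Big half-moon: half a sawn slice of steel bar, radius 40 mm, 28 mm thick, 0.55 kg. Starts on its rim on the bench, sawn face up, rocking a little along its x at the lightest touch. Origin: centre of the sawn face = centre of the rim's curve, 40 mm above what the rim stands on. x along the sawn face, y through the thickness (faces at y = -14, +14 mm), z away from the rim.
- slice_mid (a point): Centre of mass of the big half-moon: 17 mm from the sawn face towards the rim, half-way through the thickness. Axes as slice. Leaned more than about 31 degrees along its y, the slice falls over onto a half-moon face. Lying flat, its y is vertical and this point is 14 mm above what it lies on.
- plate: The lapping plate: a flat round metal plate, 180 mm across and 22 mm high, with a grey abrasive face, fixed to the bench. Origin: centre of its underside, z up.
- plate_top (a point): Centre of the lapping plate's upper face, 22 mm above the bench.
- round_slice: Bystander: a whole round slice of the same steel bar, 80 mm across, 28 mm high, lying flat on the bench. Origin: centre of its underside.
- small_half: Bystander: a small steel half-moon, radius 25 mm, 18 mm thick, already lying flat on the bench. Origin: centre of its sawn face, 9 mm above the bench; y vertical, x along the sawn face, z out of the sawn face, away from the rim.
- bottle: Bystander: an upright white plastic bottle, 64 mm across, 150 mm high, on the bench. Origin: centre of its underside.
Mind the look-alikes: they are no part of the job. Leave any black or turquoise look-alike of the slice alone.

How it is judged:
By the outcome, as a careful person would: the job done as asked, in the order asked, and still so for the second after the job is handed in, with the robot touching nothing.
It also fails if it takes over 51 s, if anything falls off the work surface, if the arm or the gripper's body presses on something with over 40 N, if the wrist force passes 120 N, or if a joint passes its speed limit or range.

ROBOT

A 6-joint arm with a two-finger parallel gripper is mounted at the origin on the work surface. World frame = base frame: x ahead of the robot, y to its left, z up, the work surface at z = 0. Lengths are in m, angles in rad, forces in N, time in s.
With the tool pointing down it reaches from about 0.25 to 0.725 m from the base axis. Payload 4 kg.
Tool frame: the origin (TCP) lies midway between the tips of the shut fingers; the grasp point (between the pads) lies grip_point_offset behind it (grip_point_offset is the distance from the TCP to the grasp point, in m); z points along the fingers, y is the line along which they close (so a half turn about z gives the same grasp; the last joint's range is limited). The gripper opens to 85 mm and grips with 20 to 120 N. Pads are 22 mm wide; open, the fingers measure 114 mm over their backs; the gripper's body (76 mm by 85 mm) begins 54 mm behind the grasp point. The pads swing forward as they close: fully open they stand 13 mm farther back than shut.
Start: joints at [-1.136, 0.241, 0.005, 1.335, 0, 1.571], TCP at [0.211, -0.453, 0.231] pointing down, gripper open.
Joint ranges: [-2.72, 2.72], [-1.05, 1.87], [-1.09, 1.28], [-1.99, 2.15], [-1.42, 1.44], [-3.14, 3.14]. Speed limits (rad/s): [2.79, 2.79, 3.14, 3.14, 3.14, 3.14].

INTERFACE

Orientations are given as a unit quaternion [x, y, z, w].
In Python, from workcell import * gives the robot as it stands. The module is installed in compiled form; this text tells all that it offers.
- The arm moves only by the tool arm_command, never from a script. Its arguments are lists of equal length, an entry for each row: "slide": the shift along the tool's x, y, z in cm, a list of three; "spin": the turn about the tool's z in degrees. A call has exactly 5 rows; each row is the pose to reach, as a shift and turn from the pose commanded when the call began, along the tool's axes at that moment; what a row does not reach only later rows make up. A row lasts 1/8 s, in which the tool goes at most 62.5 mm and 10.7 degrees, less where a joint would pass 70% of its speed; a pose out of reach is approached as far as the arm can. A call with a gripper value outside its range is refused whole. "jaw" is the finger opening in cm, from 0 to 8.54, set as the call begins (left out, the last holds). The fingers move at their own pace and stop on an object; the grip force is fixed at half the most. Time passes only in rows, so rows that repeat a pose let the fingers close, or fill a call up. It gives the time, the measured TCP pose, the force, the opening and the grip force at its end, in the units of the state.
- get_obs(): the state, without advancing time (a new reading comes with each control period).
- camera(name): name is "scene" or "side" or "wrist"; returns a dict with "pixels" (384x512x3 uint8, red, green, blue), "range_z" (384x512 float32, m along the optical axis (not along the pixel's ray), 0 where there is no reading), "intrinsics" (3x3 intrinsics, pixels), "rvec" (rotation vector, rad) and "tvec" (3), from world to camera coordinates, as OpenCV has them. Camera axes: x right, y down, z forward; pixel columns grow to the right and rows downward; lengths in m; the calibration is good to about 2 mm. The wrist camera is an equidistant fisheye: a pixel r from the principal point sees the ray r / f radians off the axis. A picture is of the moment at which its call begins.
- job_done(): hands the job in; it is judged then, once.
Trained networks look in a picture, given as the dict that the camera call returned (one of the last four; its "shot" number tells which), for a name from the list of things; names that differ only in an ending like _2 or _b are one class to them, and where a whole thing is asked for, a point or a joint stands for the part that bears it (a point fixed in the world has none). Each returns a list of dicts, best first, with "confidence" (0 to 1); they miss things now and then, are a little off and sometimes report something else, mostly with a low value. They report only what shows in the picture. A call takes as long as a camera call. They do not tell look-alikes from the thing itself.
- recognise(picture, thing): "centre" ([column, row] in pixels, amid what is visible of it).
- landmark_of(picture, thing): "centre" ([column, row] in pixels: a listed point, or the origin of a listed thing).
The state is a dict: "clock": time; "joint_pos": joint angles; "joint_vel": joint speeds; "tau": joint torques, N m; "eef_pos": TCP position; "tool_rot": TCP orientation; "ft_force": force on the tool from outside, world axes, zero at the start; "ft_torque": the same for the moment, N m; "grip_width": finger opening in m; "grasp_force": force on a finger pad.
Only numpy, scipy, OpenCV 4.12 (cv2) and the standard library are available. Lean on these libraries where they do the work, as an engineer would, in place of code of your own. Each camera call takes 0.05 s, during which the arm holds its last target. There are 200 camera calls.

## Working session

There is one attempt and no reset: what is moved stays moved. The work goes in short steps, Python scripts to look and compute and a tool call to move; the robot and the scene stay as the last step left them, time stands still between calls to the robot, and variables do not carry over. Pictures are saved under pics/ and viewed, at most 10 in all, crops included, and the job is handed in when it is done.

Besides the shell and the picture viewer there is one more tool, called after ">>>" by a JSON object that holds its "api" and its "payload", one argument or row to a line. arm_command: Moves the arm, as the interface text tells. Its arguments: {"type":"object","properties":{"slide":{"type":"array","items":{"type":"array","items":{"type":"number"}}},"spin":{"type":"array","items":{"type":"number"}},"jaw":{"type":"number"}},"required":["slide","spin"]}

```bash
mkdir -p pics; cat > h.py <<'E'
from workcell import *
import numpy as np, cv2
from scipy.spatial.transform import Rotation as R
def pix2w(c,uv,depth=None,z=None):
    K=np.array(c["intrinsics"]);Rm=cv2.Rodrigues(np.array(c["rvec"],float))[0];t=np.array(c["tvec"],float).ravel()
    ray=np.array([(uv[0]-K[0,2])/K[0,0],(uv[1]-K[1,2])/K[1,1],1.0])
    C=-Rm.T@t; d=Rm.T@ray
    if z is not None: depth=(z-C[2])/d[2]
    return C+d*depth
def cloud(c):
    K=np.array(c["intrinsics"]);Rm=cv2.Rodrigues(np.array(c["rvec"],float))[0];t=np.array(c["tvec"],float).ravel()
    D=c["range_z"];v,u=np.mgrid[:D.shape[0],:D.shape[1]]
    P=np.stack([(u-K[0,2])/K[0,0]*D,(v-K[1,2])/K[1,1]*D,D],-1)
    return (P-t)@Rm
E
python3 - <<'E'
from h import *
print(get_obs())
for n in("scene","side"):
    c=camera(n); cv2.imwrite(f"pics/{n}0.png",c["pixels"][:,:,::-1])
    W=cloud(c)
    for th in("slice","plate","round_slice","small_half","bottle"):
        for f in(recognise,landmark_of):
            for r in f(c,th)[:4]:
                u,v=r["centre"]; print(n,th,f.__name__,round(r["confidence"],2),np.round([u,v]),np.round(W[int(v),int(u)],3))
E
```

```text
{'clock': 0.0, 'joint_pos': array([-1.13601790e+00,  2.41450654e-01,  3.71527739e-03,  1.33518221e+00,
        2.19847156e-05,  1.57078562e+00]), 'joint_vel': array([-0.00239358,  0.00030949, -0.00153516, -0.00026013,  0.00166963,
       -0.00162772]), 'tau': array([ 7.85593929e-04, -3.72317076e+01,  2.52408206e+01,  1.70303351e-02,
       -1.23110867e-04,  8.77941687e-06]), 'eef_pos': array([ 0.21034541, -0.45290749,  0.23039072]), 'tool_rot': array([ 9.76462173e-01,  2.15686115e-01, -2.18018035e-04, -1.03803645e-03]), 'ft_force': array([ 0.39378554, -0.18305154, -0.02925817]), 'ft_torque': array([0.00127833, 0.05302527, 0.01610402]), 'grasp_force': 0.0, 'grip_width': 0.0851694677659727}
scene slice call 0.87 [260. 262.] [0.642 0.024 0.037]
scene slice call 0.82 [240. 216.] [ 0.571 -0.108  0.038]
scene slice call 0.79 [309. 197.] [ 0.396 -0.004  0.039]
scene slice call 0.71 [279. 225.] [ 0.525 -0.01   0.041]
scene slice call 0.9 [259. 259.] [0.637 0.016 0.041]
scene slice call 0.67 [274. 223.] [ 0.505 -0.037 -0.   ]
scene slice call 0.67 [309. 196.] [ 0.392 -0.004  0.039]
scene slic
[... 844 characters left out ...]
0.038]
side slice call 0.65 [284. 204.] [ 0.591 -0.038 -0.004]
side slice call 0.54 [215. 192.] [0.393 0.003 0.038]
side plate call 0.97 [250. 165.] [0.539 0.199 0.021]
side plate call 0.92 [251. 165.] [0.548 0.207 0.021]
side round_slice call 0.92 [316. 254.] [ 0.57  -0.326  0.027]
side round_slice call 0.74 [254. 230.] [ 0.466 -0.162 -0.   ]
side round_slice call 0.66 [316. 260.] [ 0.565 -0.34   0.025]
side small_half call 0.63 [251. 234.] [ 0.453 -0.195  0.014]
side small_half call 0.57 [250. 233.] [ 0.451 -0.193  0.016]
side bottle call 0.95 [266. 308.] [ 0.401 -0.518  0.091]
side bottle call 0.32 [318. 253.] [ 0.578 -0.319  0.026]
side bottle call 0.56 [266. 330.] [ 0.268 -0.95   0.544]
```

```bash
python3 - <<'E'
import cv2,numpy as np
a=cv2.imread("pics/scene0.png")[90:340,140:420];b=cv2.imread("pics/side0.png")[110:360,180:380]
cv2.imwrite("pics/both.png",np.hstack([cv2.resize(a,None,fx=1.65,fy=1.65),cv2.resize(b,None,fx=1.65,fy=1.65)]))
E
```

```text
(no output)
```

View pics/both.png

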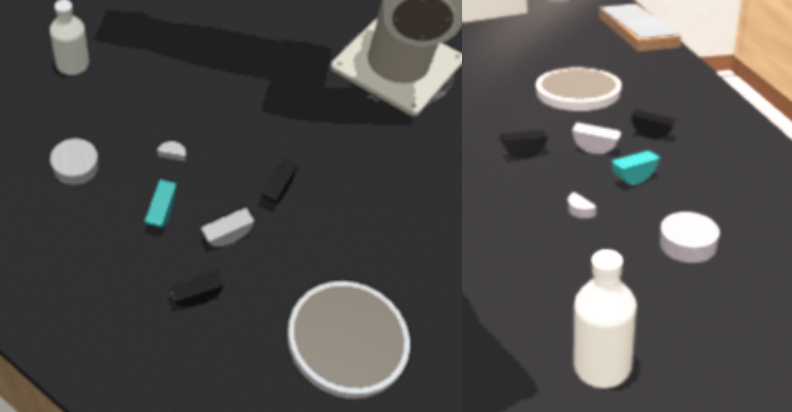

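The two half-moons in the middle of the left crop are the candidates. The bare-steel slice stands at scene pixel (278,224), with black look-alikes at (309,197) and (260,262), turquoise at (240,216), and the plate at (350,295).

```bash
python3 - <<'E'
from h import *
print("gpo",grip_point_offset)
for n in("scene","side"):
    c=camera(n); W=cloud(c).reshape(-1,3); px=c["pixels"].reshape(-1,3).astype(float)
    m=(np.hypot(W[:,0]-.522,W[:,1]+.01)<.06)&(W[:,2]>.035)&(W[:,2]<.055)&(px.mean(1)>90)
    P=W[m]; (cx,cy),(a,b),ang=cv2.minAreaRect((P[:,:2]*1000).astype(np.float32))
    print(n,"slice",m.sum(),P.mean(0).round(4),cx,cy,a,b,ang, np.median(P[:,2]))
    m=(np.hypot(W[:,0]-.56,W[:,1]-.235)<.13)&(W[:,2]>.014)&(W[:,2]<.035)
    P=W[m]; print("plate",m.sum(),cv2.minEnclosingCircle((P[:,:2]*1000).astype(np.float32)),np.median(P[:,2]))
E
```

```text
gpo 0.0187
scene slice 274 [ 0.5263 -0.0059  0.0401] 528.5147705078125 -7.167720794677734 32.21893310546875 81.61480712890625 67.82875061035156 0.039811740894996554
plate 3903 ((555.5106811523438, 245.094970703125), 91.19384002685547) 0.022672140688645596
side slice 128 [ 0.5189 -0.0121  0.038 ] 524.19287109375 -12.226982116699219 34.02934265136719 76.85585021972656 64.95248413085938 0.03777169622868247
plate 860 ((554.83251953125, 239.06979370117188), 93.13501739501953) 0.019725567346361522
```

>>> {"api": "arm_command", "payload": {
  "slide": [
    [4.7, -2.7, 0],
    [9.4, -5.4, 0],
    [14.1, -8.1, 0],
    [18.8, -10.8, 0],
    [23.5, -13.5, 0]
  ],
  "spin": [-10, -20, -30, -40, -50],
  "jaw": 6.0
}}

```text
clock: 1.82
eef_pos: [0.3677, -0.2307, 0.2315]
tool_rot: [0.792, 0.61, 0.0, 0.0]
ft_force: [1.7, 0.4, 0.3]
grip_width: 0.0599
grasp_force: 0.0
```

```bash
cat >> h.py <<'E'
def togo(xyz,yaw_y):
    o=get_obs();Rt=R.from_quat(o["tool_rot"]);M=Rt.as_matrix()
    cur=np.degrees(np.arctan2(M[1,1],M[0,1]))
    print("t",round(o["clock"],2),"tcp",o["eef_pos"].round(4),"yaw",cur.round(1),"slide cm",(M.T@(np.array(xyz)-o["eef_pos"])*100).round(2),"spin",round(-((yaw_y-cur+180)%360-180),1),"F",o["ft_force"].round(1),"w",round(o["grip_width"],4),"g",round(o["grasp_force"],1))
E
python3 -c "
from h import *
togo([.526,-.009,.14],66.5)"
```

```text
t 1.82 tcp [ 0.3677 -0.2307  0.2315] yaw -14.8 slide cm [25.47  9.64  9.15] spin -81.3 F [1.7 0.4 0.3] w 0.0599 g 0.0
```

>>> {"api": "arm_command", "payload": {
  "slide": [
    [5.1, 1.9, 0],
    [10.2, 3.8, 0],
    [15.3, 5.7, 0],
    [20.4, 7.6, 3],
    [25.5, 9.6, 6]
  ],
  "spin": [-10, -20, -30, -40, -50]
}}

```text
clock: 2.45
eef_pos: [0.5274, -0.0092, 0.1712]
tool_rot: [0.46, 0.888, 0.0, 0.001]
ft_force: [0.3, -0.4, -0.2]
grip_width: 0.0598
grasp_force: 0.0
```

>>> {"api": "arm_command", "payload": {
  "slide": [
    [0, 0, 0],
    [0, 0, 1],
    [0, 0, 2],
    [0, 0, 3],
    [0, 0, 3]
  ],
  "spin": [-10, -20, -31.3, -31.3, -31.3]
}}

```text
clock: 3.08
eef_pos: [0.5252, -0.0109, 0.1404]
tool_rot: [0.207, 0.978, -0.0, -0.001]
ft_force: [-0.0, 0.7, 0.1]
grip_width: 0.06
grasp_force: 0.0
```

```bash
python3 - <<'E'
from h import *
togo([.526,-.009,.1],66.5)
c=camera("wrist"); cv2.imwrite("pics/w1.png",c["pixels"][:,:,::-1])
print(c["intrinsics"],c["rvec"],c["tvec"])
# fisheye cloud
K=np.array(c["intrinsics"]);Rm=cv2.Rodrigues(np.array(c["rvec"],float))[0];t=np.array(c["tvec"],float).ravel()
D=c["range_z"];v,u=np.mgrid[:384,:512];x=(u-K[0,2])/K[0,0];y=(v-K[1,2])/K[1,1];r=np.hypot(x,y)+1e-9
s=np.tan(np.minimum(r,1.5))/r
W=((np.stack([x*s*D,y*s*D,D],-1)-t)@Rm).reshape(-1,3); px=c["pixels"].reshape(-1,3).astype(float)
m=(np.hypot(W[:,0]-.522,W[:,1]+.01)<.06)&(W[:,2]>.03)&(W[:,2]<.055)&(D.ravel()>0)&(px.mean(1)>70)
P=W[m];print(m.sum(),P.mean(0) if m.sum() else 0, cv2.minAreaRect((P[:,:2]*1000).astype(np.float32)) if m.sum() else 0)
for r in landmark_of(c,"slice")[:4]:print(r, W.reshape(384,512,3)[int(r["centre"][1]),int(r["centre"][0])])
E
```

```text
t 3.08 tcp [ 0.5252 -0.0109  0.1404] yaw 66.1 slide cm [-0.    0.21  4.04] spin -0.4 F [-0.   0.7  0.1] w 0.06 g 0.0
[[297.31863964   0.         258.81189559]
 [  0.         297.31863964 188.33872775]
 [  0.           0.           1.        ]] [-2.42130156 -1.57423529 -0.2306299 ] [-0.20356947 -0.47431624  0.15351471]
2866 [ 0.52358812 -0.01054565  0.04015921] ((526.3150634765625, -11.71771240234375), (28.145633697509766, 80.6729736328125), 64.56454467773438)
{'centre': [169.2, 264.1], 'confidence': 0.84} [ 0.49946912 -0.03867862  0.18304561]
{'centre': [207.6, 45.9], 'confidence': 0.67} [0.39631827 0.00075196 0.03927   ]
{'centre': [257.6, 189.2], 'confidence': 0.58} [ 0.52427875 -0.01174025  0.03947839]
{'centre': [473.4, 112.2], 'confidence': 0.49} [0.54345696 0.22607672 0.02336939]
```

View pics/w1.png

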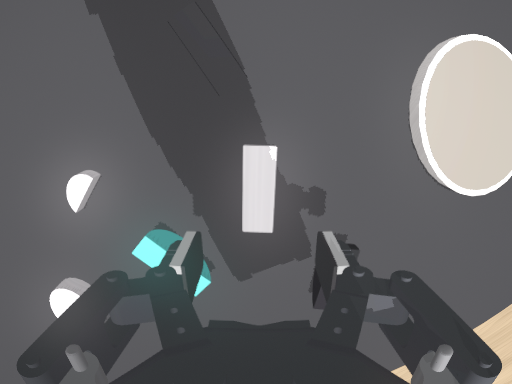

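The wrist view confirms it: the bare-steel sawn face is centred at pixel (258,189), about 80 x 28 mm and 40 mm high. The jaw straddles it, with turquoise clear at (175,262).

>>> {"api": "arm_command", "payload": {
  "slide": [
    [0, 0, 3],
    [0, 0, 6],
    [0, 0, 9],
    [0, 0, 11],
    [0, 0, 13]
  ],
  "spin": [1.5, 1.5, 1.5, 1.5, 1.5]
}}

```text
clock: 3.8
eef_pos: [0.5266, -0.011, 0.0112]
tool_rot: [0.22, 0.976, 0.0, 0.001]
ft_force: [0.4, -0.2, -0.7]
grip_width: 0.0602
grasp_force: 0.0
```

>>> {"api": "arm_command", "payload": {
  "slide": [
    [0, 0, 0],
    [0, 0, 0],
    [0, 0, 0],
    [0, 0, 0],
    [0, 0, 0]
  ],
  "spin": [0, 0, 0, 0, 0],
  "jaw": 1.5
}}

```text
clock: 4.42
eef_pos: [0.5268, -0.0109, 0.0123]
tool_rot: [0.219, 0.976, 0.0, 0.001]
ft_force: [0.7, -0.8, 4.3]
grip_width: 0.027
grasp_force: 60.8
```

>>> {"api": "arm_command", "payload": {
  "slide": [
    [0, 0, 0],
    [0, 0, 0],
    [0, 0, 0],
    [0, 0, -0.5],
    [0, 0, -1]
  ],
  "spin": [0, 0, 0, 0, 0]
}}

```text
clock: 5.05
eef_pos: [0.5245, -0.0107, 0.0205]
tool_rot: [0.219, 0.976, -0.0, -0.002]
ft_force: [0.4, -0.5, -4.4]
grip_width: 0.0271
grasp_force: 59.7
```

>>> {"api": "arm_command", "payload": {
  "slide": [
    [0, 0, -2],
    [0, 0, -4],
    [0, 0, -6],
    [0, 0, -9],
    [0, 0, -9]
  ],
  "spin": [0, 0, 0, 0, 0]
}}

```text
clock: 5.68
eef_pos: [0.5276, -0.0108, 0.1131]
tool_rot: [0.219, 0.976, 0.0, 0.002]
ft_force: [1.1, 0.4, -4.9]
grip_width: 0.027
grasp_force: 59.9
```

```bash
python3 -c "
from h import *
togo([.539,.209,.11],64.6)"
```

```text
t 5.67 tcp [ 0.5276 -0.0108  0.1131] yaw 64.7 slide cm [ 8.36 20.36  0.31] spin 0.1 F [ 1.1  0.4 -4.9] w 0.027 g 59.9
```

>>> {"api": "arm_command", "payload": {
  "slide": [
    [1.6, 4, 0],
    [3.2, 8, 0],
    [4.9, 12, 0],
    [6.6, 16.2, 0],
    [8.4, 20.4, 0]
  ],
  "spin": [0, 0, 0, 0, 0]
}}

```text
clock: 6.3
eef_pos: [0.5359, 0.2104, 0.109]
tool_rot: [0.219, 0.976, -0.001, -0.001]
ft_force: [-0.2, -0.3, -5.4]
grip_width: 0.0271
grasp_force: 60.2
```

>>> {"api": "arm_command", "payload": {
  "slide": [
    [0, 0, 0],
    [0, 0, 0],
    [0, 0, 0],
    [0, 0, 0],
    [0, 0, 0]
  ],
  "spin": [0, 0, 0, 0, 0]
}}

```text
clock: 6.92
eef_pos: [0.5373, 0.2088, 0.1115]
tool_rot: [0.219, 0.976, 0.0, 0.0]
ft_force: [0.4, -0.0, -4.2]
grip_width: 0.0273
grasp_force: 60.7
```

```bash
cat >> h.py <<'E'
def wcloud(c):
    K=np.array(c["intrinsics"]);Rm=cv2.Rodrigues(np.array(c["rvec"],float))[0];t=np.array(c["tvec"],float).ravel()
    D=c["range_z"];v,u=np.mgrid[:384,:512];x=(u-K[0,2])/K[0,0];y=(v-K[1,2])/K[1,1];r=np.hypot(x,y)+1e-9
    s=np.tan(np.minimum(r,1.5))/r
    return ((np.stack([x*s*D,y*s*D,D],-1)-t)@Rm)
def circ(P):
    A=np.c_[P,np.ones(len(P))];s=np.linalg.lstsq(A,(P**2).sum(1),rcond=None)[0]
    return s[0]/2,s[1]/2,np.sqrt(s[2]+(s[0]**2+s[1]**2)/4)
E
python3 - <<'E'
from h import *
togo([.539,.209,.11],64.6)
c=camera("wrist"); cv2.imwrite("pics/w2.png",c["pixels"][:,:,::-1])
W=wcloud(c).reshape(-1,3)
m=(np.hypot(W[:,0]-.555,W[:,1]-.242)<.12)&(abs(W[:,2]-.022)<.004)
P=W[m][:,:2];h=cv2.convexHull((P*1000).astype(np.float32))[:,0]
print(m.sum(),np.median(W[m][:,2]),circ(h),cv2.minEnclosingCircle((P*1000).astype(np.float32)))
tcp=get_obs()["eef_pos"]
m=(np.hypot(W[:,0]-tcp[0],W[:,1]-tcp[1])<.06)&(abs(W[:,2]-.137)<.012)&(c["pixels"].reshape(-1,3).mean(1)>70)
print(m.sum(),W[m].mean(0),cv2.minAreaRect((W[m][:,:2]*1000).astype(np.float32)))
for n in("scene","side"):
    c=camera(n);W=cloud(c).reshape(-1,3)
    m=(np.hypot(W[:,0]-.555,W[:,1]-.242)<.12)&(abs(W[:,2]-.022)<.004)
    P=W[m][:,:2];print(n,m.sum(),cv2.minEnclosingCircle((P*1000).astype(np.float32)),circ(cv2.convexHull((P*1000).astype(np.float32))[:,0]))
E
```

```text
t 6.92 tcp [0.5373 0.2088 0.1115] yaw 64.6 slide cm [-0.14  0.09  0.15] spin 0.0 F [ 0.4 -0.  -4.2] w 0.0273 g 60.7
24616 0.02248356552256854 (np.float64(552.9550337214961), np.float64(242.61318752239748), np.float64(89.51618133492167)) ((553.1021118164062, 242.8232879638672), 90.08560180664062)
9249 [0.52855949 0.2134163  0.13969334] ((535.9384765625, 211.7248992919922), (47.80208206176758, 77.78974151611328), 51.085662841796875)
scene 3309 ((555.6727294921875, 245.25765991210938), 90.31109619140625) (np.float64(556.1892118459458), np.float64(245.7261040031579), np.float64(89.36553779984068))
side 767 ((550.12451171875, 241.25547790527344), 92.57754516601562) (np.float64(551.6471846119937), np.float64(240.06366551501463), np.float64(89.58600320058996))
```

View pics/w2.png

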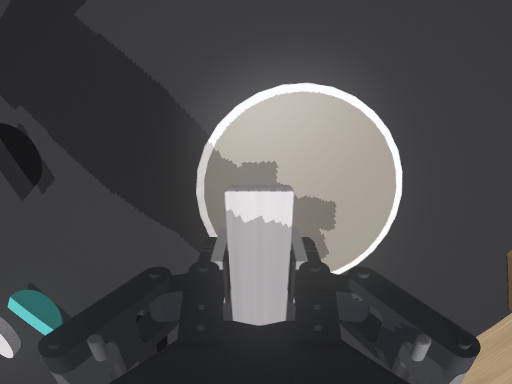

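The slice is held upright, with its sawn face at (260,255). The plate circle is centred near (300,183).

>>> {"api": "arm_command", "payload": {
  "slide": [
    [0, 0, 2.5],
    [0, 0, 5],
    [0, 0, 6.5],
    [0, 0, 7.2],
    [0, 0, 7.4]
  ],
  "spin": [0, 0, 0, 0, 0]
}}

```text
clock: 7.7
eef_pos: [0.5374, 0.2096, 0.0374]
tool_rot: [0.219, 0.976, 0.0, 0.0]
ft_force: [0.2, 0.1, -4.6]
grip_width: 0.027
grasp_force: 60.7
```

>>> {"api": "arm_command", "payload": {
  "slide": [
    [0, 0, 0],
    [0, 0, 0.1],
    [0, 0, 0.1],
    [0, 0, 0.2],
    [0, 0, 0.2]
  ],
  "spin": [0, 0, 0, 0, 0]
}}

```text
clock: 8.32
eef_pos: [0.5371, 0.2095, 0.0353]
tool_rot: [0.219, 0.976, -0.0, -0.0]
ft_force: [-0.2, -0.1, -5.3]
grip_width: 0.0272
grasp_force: 60.7
```

>>> {"api": "arm_command", "payload": {
  "slide": [
    [0, 0, 0.05],
    [0, 0, 0.1],
    [0, 0, 0.1],
    [0, 0, 0.15],
    [0, 0, 0.15]
  ],
  "spin": [0, 0, 0, 0, 0]
}}

```text
clock: 8.95
eef_pos: [0.5372, 0.2095, 0.0343]
tool_rot: [0.219, 0.976, 0.0, 0.0]
ft_force: [-1.6, -0.9, 1.0]
grip_width: 0.0266
grasp_force: 61.5
```

>>> {"api": "arm_command", "payload": {
  "slide": [
    [0, 0, 0],
    [0, 0, 0],
    [0, 0, 0],
    [0, 0, 0],
    [0, 0, 0]
  ],
  "spin": [0, 0, 0, 0, 0],
  "jaw": 5.5
}}

```text
clock: 9.57
eef_pos: [0.5372, 0.2095, 0.0338]
tool_rot: [0.219, 0.976, 0.0, 0.0]
ft_force: [-0.3, -0.1, 0.4]
grip_width: 0.0548
grasp_force: 0.0
```

>>> {"api": "arm_command", "payload": {
  "slide": [
    [0, 0, -1.5],
    [0, 0, -4],
    [0, 0, -6.5],
    [0, 0, -8],
    [0, 0, -8]
  ],
  "spin": [0, 0, 0, 0, 0]
}}

```text
clock: 10.2
eef_pos: [0.5383, 0.2099, 0.1156]
tool_rot: [0.219, 0.976, 0.001, 0.001]
ft_force: [-0.1, -0.0, -0.6]
grip_width: 0.0548
grasp_force: 0.0
```

```bash
python3 - <<'E'
from h import *
togo([.537,.2095,.0343],64.6)
c=camera("wrist"); cv2.imwrite("pics/w3.png",c["pixels"][:,:,::-1])
W=wcloud(c).reshape(-1,3)
m=(np.hypot(W[:,0]-.537,W[:,1]-.2095)<.06)&(abs(W[:,2]-.062)<.012)&(c["pixels"].reshape(-1,3).mean(1)>70)
print(m.sum(),W[m].mean(0),W[m][:,2].min(),W[m][:,2].max(),cv2.minAreaRect((W[m][:,:2]*1000).astype(np.float32)))
E
```

```text
t 10.2 tcp [0.5383 0.2099 0.1156] yaw 64.7 slide cm [ 0.12 -0.11  8.13] spin 0.1 F [-0.1 -0.  -0.6] w 0.0548 g 0.0
4117 [0.53332754 0.21088333 0.06219918] 0.056308348303130785 0.06770220620340553 ((537.0376586914062, 209.0726318359375), (28.322568893432617, 80.38291931152344), 64.90947723388672)
```

View pics/w3.png

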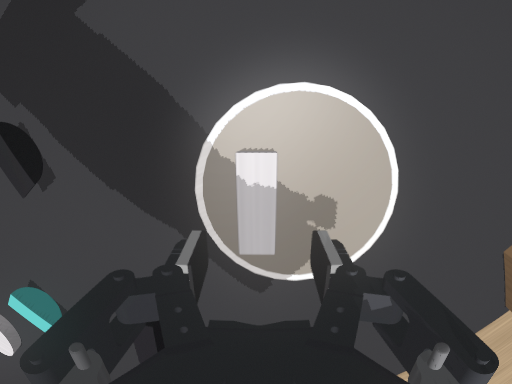

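The slice stands upright by itself at pixel (257,203), with the middle of the plate to the right at (300,182). Next I'll close the fingers, go down behind it on the -y side, and tip it over.

>>> {"api": "arm_command", "payload": {
  "slide": [
    [0, -2, 0],
    [0, -5, 0],
    [0, -5.5, 0],
    [0, -5.5, 0],
    [0, -5.5, 0]
  ],
  "spin": [0, 0, 0, 0, 0],
  "jaw": 0
}}

```text
clock: 10.88
eef_pos: [0.5141, 0.1605, 0.1136]
tool_rot: [0.219, 0.976, 0.0, 0.0]
ft_force: [-1.3, -0.6, -0.1]
grip_width: 0.0
grasp_force: 0.0
```

>>> {"api": "arm_command", "payload": {
  "slide": [
    [0, 0, 2],
    [0, 0, 4],
    [0, 0, 5.9],
    [0, 0, 5.9],
    [0, 0, 5.9]
  ],
  "spin": [0, 0, 0, 0, 0]
}}

```text
clock: 11.5
eef_pos: [0.5143, 0.1603, 0.0553]
tool_rot: [0.219, 0.976, 0.0, 0.0]
ft_force: [-0.3, 0.3, 0.2]
grip_width: 0.0
grasp_force: 0.0
```

```bash
python3 - <<'E'
from h import *
togo([.537,.2095,.056],64.6)
a=camera("scene")["pixels"][230:340,280:430,::-1];b=camera("side")["pixels"][110:220,180:330,::-1]
cv2.imwrite("pics/p4.png",np.hstack([cv2.resize(a,None,fx=2.6,fy=2.6),cv2.resize(b,None,fx=2.6,fy=2.6)]))
E
```

```text
t 11.5 tcp [0.5143 0.1603 0.0553] yaw 64.7 slide cm [ 0.04  5.42 -0.06] spin 0.1 F [-0.3  0.3  0.2] w 0.0 g 0.0
```

View pics/p4.png

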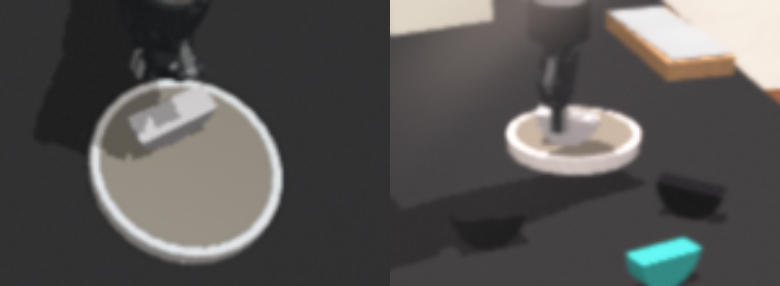

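The closed fingers are down just behind the upright slice, at its middle (left crop, about (160,75)).

>>> {"api": "arm_command", "payload": {
  "slide": [
    [0, 0.6, 0],
    [0, 1.2, 0],
    [0, 1.8, 0],
    [0, 2.4, 0],
    [0, 3, 0]
  ],
  "spin": [0, 0, 0, 0, 0]
}}

```text
clock: 12.22
eef_pos: [0.5264, 0.1871, 0.0547]
tool_rot: [0.219, 0.976, -0.0, -0.0]
ft_force: [-3.1, -3.7, 5.5]
grip_width: -0.0001
grasp_force: 3.4
```

>>> {"api": "arm_command", "payload": {
  "slide": [
    [0, 0.25, 0],
    [0, 0.5, 0],
    [0, 0.75, 0],
    [0, 1.0, 0],
    [0, 1.2, 0]
  ],
  "spin": [0, 0, 0, 0, 0]
}}

```text
clock: 12.85
eef_pos: [0.532, 0.1978, 0.0554]
tool_rot: [0.219, 0.976, 0.0, 0.0]
ft_force: [-0.6, -0.1, 1.1]
grip_width: 0.0003
grasp_force: 0.6
```

```bash
python3 - <<'E'
from h import *
togo([.537,.2095,.056],64.6)
c=camera("scene");W=cloud(c)
p=c["pixels"].reshape(-1,3);w=W.reshape(-1,3)
m=(np.hypot(w[:,0]-.553,w[:,1]-.2425)<.07)&(w[:,2]>.03)&(w[:,2]<.08)&(p.mean(1)>90)
print(m.sum(),w[m].mean(0),np.percentile(w[m][:,2],[2,50,98]))
a=c["pixels"][230:340,280:430,::-1];b=camera("side")["pixels"][110:220,180:330,::-1]
cv2.imwrite("pics/p5.png",np.hstack([cv2.resize(a,None,fx=2.6,fy=2.6),cv2.resize(b,None,fx=2.6,fy=2.6)]))
E
```

```text
t 12.85 tcp [0.532  0.1978 0.0554] yaw 64.7 slide cm [ 0.04  1.27 -0.06] spin 0.1 F [-0.6 -0.1  1.1] w 0.0003 g 0.6
280 [0.55465776 0.22201814 0.06288453] [0.05599476 0.0626813  0.07076159]
```

View pics/p5.png

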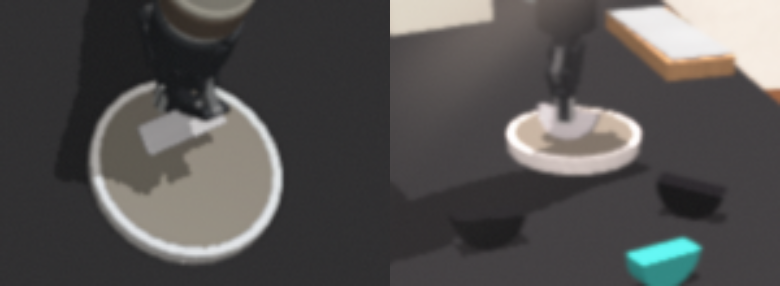

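The slice is leaning well over, near its balance point: the sawn face is tilted at left-crop (180,130), and the push force has dropped to about 0. I'll go a little further.

>>> {"api": "arm_command", "payload": {
  "slide": [
    [0, 0.2, 0],
    [0, 0.4, 0],
    [0, 0.6, 0],
    [0, 0.8, 0],
    [0, 0.8, 0]
  ],
  "spin": [0, 0, 0, 0, 0]
}}

```text
clock: 13.58
eef_pos: [0.5351, 0.2052, 0.0547]
tool_rot: [0.219, 0.976, 0.0, -0.0]
ft_force: [0.1, -0.4, 0.3]
grip_width: -0.0
grasp_force: 0.0
```

>>> {"api": "arm_command", "payload": {
  "slide": [
    [0, -0.5, 0],
    [0, -1, 0],
    [0, -2, -2],
    [0, -4, -6],
    [0, -6, -9]
  ],
  "spin": [0, 0, 0, 0, 0]
}}

```text
clock: 14.2
eef_pos: [0.5096, 0.1499, 0.1478]
tool_rot: [0.219, 0.976, 0.001, 0.001]
ft_force: [0.2, 0.3, 0.3]
grip_width: 0.0002
grasp_force: 0.0
```

```bash
cat > m.py <<'E'
from h import *
togo([.537,.2095,.056],64.6)
for n in("wrist","scene"):
    c=camera(n);W=wcloud(c) if n=="wrist" else cloud(c)
    p=c["pixels"].reshape(-1,3).astype(int);w=W.reshape(-1,3)
    m=(np.hypot(w[:,0]-.553,w[:,1]-.2425)<.08)&(w[:,2]>.046)&(w[:,2]<.056)
    (x,y),s,a=cv2.minAreaRect((w[m][:,:2]*1000).astype(np.float32))
    print(n,m.sum(),w[m].mean(0),np.percentile(w[m][:,2],[2,50,98]),(x,y),s,a)
    print([ (r["centre"],round(r["confidence"],2),W[int(r["centre"][1]),int(r["centre"][0])].round(4)) for r in landmark_of(c,"slice_mid")[:3]])
    if n=="wrist":
        m2=(np.hypot(w[:,0]-.553,w[:,1]-.2425)<.12)&(abs(w[:,2]-.022)<.004)
        print(circ(cv2.convexHull((w[m2][:,:2]*1000).astype(np.float32))[:,0]))
        import sys; cv2.imwrite(sys.argv[1],c["pixels"][:,:,::-1])
E
python3 m.py pics/w6.png
```

```text
t 14.2 tcp [0.5096 0.1499 0.1478] yaw 64.7 slide cm [0.09 6.54 9.19] spin 0.1 F [0.2 0.3 0.3] w 0.0002 g 0.0
wrist 2809 [0.54881083 0.24589248 0.0500298 ] [0.04745431 0.05010101 0.0514493 ] (549.5159912109375, 243.46731567382812) (40.610504150390625, 79.5465316772461) 61.119873046875
[([80.9, 143.7], 0.81, array([0.396 , 0.0126, 0.0378])), ([372.0, 181.8], 0.78, array([0.545 , 0.2444, 0.0498])), ([88.4, 302.5], 0.63, array([ 0.5569, -0.1107,  0.031 ]))]
(np.float64(553.1957448183396), np.float64(242.61592529477855), np.float64(89.78674285146779))
scene 400 [0.55432727 0.24910668 0.05037227] [0.04663874 0.05027392 0.05424472] (552.0296020507812, 246.6277313232422) (40.84815216064453, 80.31707000732422) 60.17530059814453
[([255.8, 266.2], 0.93, array([0.6598, 0.022 , 0.0391])), ([352.5, 288.9], 0.92, array([0.5598, 0.2442, 0.0544])), ([236.8, 214.1], 0.89, array([ 0.5723, -0.118 ,  0.0392]))]
```

View pics/w6.png

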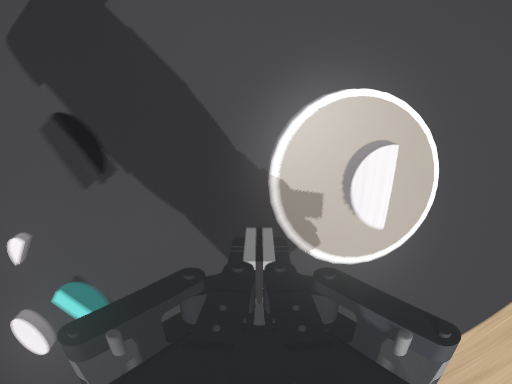

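The slice lies flat at (375,187) on the plate (centre about (354,176)). Its top face is 28 mm above the plate, it is about 4 mm off the plate's centre, and the arm is clear.

```bash
python3 -c "
from h import *
print(job_done())"
```

```text
the job is handed in; nothing more can be done
None
```

The steel half-moon slice is lying flat on one of its half-moon faces, about 4 mm from the lapping plate's centre; it has been let go and the job is handed in (about 14 s used, nothing else touched).

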